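Fetch the low lamp from behind the tall parts

TASK

A customer has bought the low round lamp that is hemmed in at the back of the green steel stock tray. First stand all three tall parts (ignition coil, square regulator, bright metal marker-lamp post) upright on the grey rubber mat, then set the low lamp lens-up in the middle of the scale's round pan, and only then stand each tall part back upright in the tray on the very spot where it stood before. Knock nothing over, and leave the brass fitting, the wrench and the jar alone.

Things in the scene. Friction and masses are not known exactly. Their poses are not given: they have to be found in the camera images.
- lamp: the wanted low round lamp, upright: bright steel drum 50 mm diameter and 28 mm high, with a clear domed lens on top, 40 mm high in all. Origin: centre of its underside, z up. About 150 g. It stands by the middle of the tray's far wall; tall parts to its left, right and front, some 60 mm off centre to centre, leave no room for a gripper
- coil: ignition coil, a tall part standing upright: dark steel can 50 mm diameter, 100 mm high, with a narrower black plastic cap on top to 122 mm. Origin: centre of its underside, z up. About 400 g
- regulator: regulator, a tall part standing upright: grey square block 44 x 44 mm, 108 mm high (114 mm with the small black plate on top), with thin bright fins flush on its lower half. Origin: centre of its underside, z up, x and y square to its faces. About 350 g
- post_lamp: bright metal marker-lamp post, a tall part standing upright: round foot 52 mm diameter and 12 mm high, round column 42 mm diameter from 18 to 90 mm height, domed top at 112 mm. Origin: centre of its underside, z up. About 350 g
- stock_tray: open olive-green painted steel stock tray, fixed, 210 mm (its x) by 280 mm (its y), walls 4 mm thick and 34 mm high, floor 4 mm thick. Origin: centre of its underside; its +x points to its far wall. The three tall parts, the lamp and the fitting stand on its floor
- mat: grey rubber mat lying flat on the bench, fixed, 270 mm (its x) by 130 mm (its y), 4 mm thick, left or right of the tray: the place to put the tall parts meanwhile. Origin: centre of its underside
- scale: parcel scale, fixed, left or right of the tray: grey housing 170 mm (its x) by 150 mm (its y), 26 mm high, with a rigid round steel pan 124 mm diameter whose top is 40 mm above the bench. Origin: centre of the underside; the pan's middle is straight above it
- fitting: small stepped brass fitting, 34 mm diameter, 28 mm high, standing in a near corner of the tray: leave it alone. Origin: centre of its underside
- wrench: steel wrench about 170 mm long lying on the bench between the robot and the tray: leave it alone. Origin: underside, at its middle; x along its length
- jar: amber glass jar with steel cap, 64 mm diameter, 85 mm high, standing beyond the tray: leave it alone. Origin: centre of its underside

How it is judged:
By the outcome, as a careful person would: the job done as asked, in the order asked, and still so for the second after the job is handed in, with the robot touching nothing.
It also fails if it takes over 147 s, if anything falls off the work surface, if the arm or the gripper's body presses on something with over 40 N, if the wrist force passes 120 N, or if a joint passes its speed limit or range.

ROBOT

A 7-joint arm with a two-finger parallel gripper is mounted at the origin on the work surface. World frame = base frame: x ahead of the robot, y to its left, z up, the work surface at z = 0. Lengths are in m, angles in degrees, forces in N, time in s.
With the tool pointing down it reaches from about 0.35 to 0.775 m from the base axis. Payload 3.1 kg.
Tool frame: the origin (TCP) lies on the centre line of the jaws, within the pads' length; the fingertips stand 17 mm ahead of it and the grasp point (between the pads) lies 2 mm behind it (robot.tip_reach is the distance from the TCP to the fingertips, in m); z points along the fingers, y is the direction in which the jaws open and shut (so a half turn about z gives the same grasp; the last joint's range is limited). The gripper opens to 85 mm and grips with 20 to 120 N. Pads are 22 mm wide; open, the fingers measure 114 mm over their backs; the gripper's body (76 mm by 85 mm) begins 54 mm behind the grasp point. The pads swing forward as they close: fully open they stand 13 mm farther back than shut.
Start: joints at [-77.733, 17.813, 0.802, 86.603, -0.252, 75.585, -1.558], TCP at [0.139, 0.532, 0.248] pointing down, gripper open.
Joint ranges: [-154.91, 154.91], [-16.99, 109.72], [-72.82, 74.43], [7.12, 147.25], [-82.49, 262.49], [11.32, 116.49], [-174.64, 174.64]. Speed limits (degrees/s): [159.86, 159.86, 180, 180, 180, 180, 180].

INTERFACE

Orientations are given as [roll, pitch, yaw] about the fixed x, y, z axes, in that order (R = Rz(yaw) Ry(pitch) Rx(roll)).
In Python, from station import robot, fingers, vision, workorder, recognise gives the robot as it stands. Calls block until the motion is done:
- robot.move_to(position, orientation): joint-space move of the TCP to a pose.
- robot.line_to(position, orientation=None, velocity=0.15, f_stop=None): straight line of the TCP; orientation=None keeps the orientation; velocity is the mean speed in m/s. With f_stop (N) it stops when the force on the tool has changed by that much, and returns True; else False.
- robot.move_j(angles): joint-space move.
- fingers.gripper_to(opening, force=None): opening from 0.0 (shut) to 1.0 (fully open); force is the grip in N (None keeps the last); returns when the fingers have stopped.
- robot.pause(seconds).
- robot.inverse_kinematics(position, orientation): joint angles nearest the present ones, or None.
- vision.grab_frame(name): name is "scene" or "top"; returns the picture (480x640x3 uint8, red, green, blue); there is no depth.
- vision.calibration(name): a dict with "mtx" (3x3 intrinsics, pixels), "extrinsics" (4x4, takes a point from world to camera coordinates). Camera axes: x right, y up, looking along -z (the intrinsics and any distortion apply to the point x, -y, -z); pixel columns grow to the right and rows downward; lengths in m; the calibration is good to about 2 mm. A picture is of the moment at which its call begins. calibration takes no time and is no camera call.
A pose or a line that the arm cannot do raises robot.PlanningError and nothing moves.
- workorder.close_job(): hands the job in, once; it reports no verdict.
Trained networks look in the newest picture that a camera, given by its name, has taken for a name from the list of things; names that differ only in an ending like _2 or _b are one class to them, and where a whole thing is asked for, a point or a joint stands for the part that bears it (a point fixed in the world has none). Each returns a list of dicts, best first, with "p" (0 to 1); they miss things now and then, are a little off and sometimes report something else, mostly with a low value. They report only what shows in the picture. A call takes as long as a camera call.
- recognise(label, camera): "rect" ([centre column, centre row, width, height] in pixels, round what is visible of it).
Readings, each from a call of its own:
- robot.current_time_s(): time.
- robot.current_joint_positions(): joint angles.
- robot.current_dq(): joint speeds.
- robot.current_joint_torque(): joint torques, N m.
- robot.current_tool_pos(): TCP position.
- robot.current_eef_rot(): TCP orientation.
- robot.current_contact_force(): force on the tool from outside, world axes, zero at the start.
- robot.current_torque(): the same for the moment, N m.
- robot.current_finger_gap(): opening from 0.0 (shut) to 1.0 (fully open).
Only numpy, scipy, OpenCV 4.12 (cv2) and the standard library are available. Lean on these libraries where they do the work, as an engineer would, in place of code of your own. Each camera call takes 0.05 s, during which the arm holds its last target.

## Working session

There is one attempt and no reset: what is moved stays moved. The work goes in short steps, each a Python script; the robot and the scene stay as the last script left them, time stands still between calls to the robot, and variables do not carry over. Pictures are saved under pics/ and viewed, and the job is handed in when it is done.

```bash
ls; mkdir -p pics; python3 - <<'E'
from station import robot, fingers, vision, workorder, recognise
import cv2
for n in("scene","top"):
    im=vision.grab_frame(n); cv2.imwrite(f"pics/{n}0.png",im[:,:,::-1])
    print(n,vision.calibration(n))
    for l in ["lamp","coil","regulator","post_lamp","stock_tray","mat","scale","fitting","wrench","jar"]:
        print(l,[(round(d["p"],2),[round(v,1) for v in d["rect"]]) for d in recognise(l,n)[:2]])
print(robot.current_time_s(),robot.tip_reach)
E
```

```text
pics
scene {'mtx': array([[452.3719594 ,   0.        , 320.89826764],
       [  0.        , 452.3719594 , 240.69121751],
       [  0.        ,   0.        ,   1.        ]]), 'extrinsics': array([[ 0.80691421,  0.59064874, -0.00485098, -0.46353282],
       [-0.48793183,  0.67117108,  0.55807877,  0.24914692],
       [ 0.33288435, -0.44795474,  0.8297738 , -0.98763952],
       [ 0.        ,  0.        ,  0.        ,  1.        ]])}
lamp [(0.8, [345.3, 276.7, 28.0, 33.4]), (0.64, [404.5, 351.9, 49.2, 56.9])]
coil [(0.78, [312.4, 290.1, 37.0, 56.6])]
regulator [(0.73, [351.2, 231.5, 36.4, 61.2])]
post_lamp [(0.7, [309.9, 247.2, 29.3, 43.8]), (0.31, [306.1, 203.6, 20.5, 21.8])]
stock_tray [(0.94, [306.6, 274.8, 190.1, 185.1])]
mat [(0.63, [145.4, 381.7, 157.5, 147.4]), (0.58, [382.0, 145.2, 140.4, 87.8])]
scale [(0.94, [146.1, 381.9, 155.8, 145.8])]
fitting [(0.75, [305.5, 201.4, 17.7, 20.1])]
wrench [(0.65, [239.3, 195.2, 69.3, 63.4]), (0.6, [404.2, 355.9, 49.6, 59.1])]
jar [(0.7, [404.8, 355.0, 53.0, 57.0])]
top {'mtx': array([[563.81466111,   0.        , 326.75807315],
       [  0.    
[... 174 characters left out ...]
98121302,  0.00256481,  0.19291041, -0.5604258 ],
       [-0.19288319, -0.00837972,  0.98118594, -0.90442419],
       [ 0.        ,  0.        ,  0.        ,  1.        ]])}
lamp [(0.79, [339.6, 209.3, 25.6, 31.2])]
coil [(0.93, [376.1, 209.4, 33.9, 43.3])]
regulator [(0.88, [303.5, 214.0, 34.8, 40.8])]
post_lamp [(0.75, [343.7, 238.2, 29.4, 35.1])]
stock_tray [(0.76, [346.1, 241.8, 176.7, 138.8])]
mat [(0.85, [157.0, 276.4, 80.4, 157.5])]
scale [(0.8, [513.1, 287.5, 99.6, 101.3])]
fitting [(0.76, [286.1, 289.1, 22.1, 20.1])]
wrench [(0.92, [315.7, 358.6, 98.2, 26.1]), (0.64, [514.2, 287.2, 100.5, 100.3])]
jar [(0.83, [373.9, 124.9, 33.8, 50.5]), (0.27, [338.1, 208.1, 25.4, 34.6])]
1.1 0.017
```

View pics/top0.png

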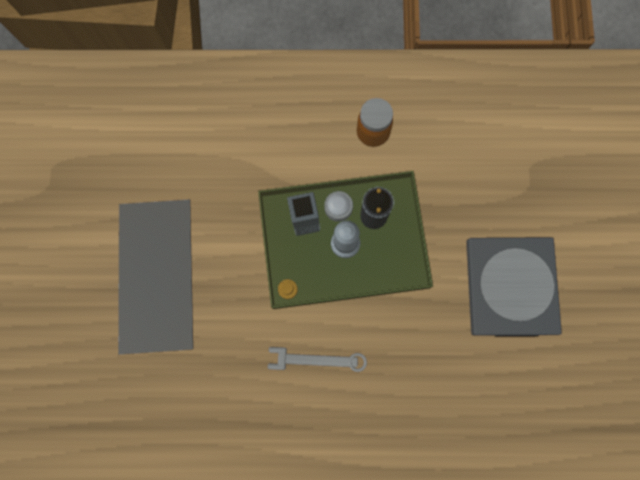

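View pics/scene0.png

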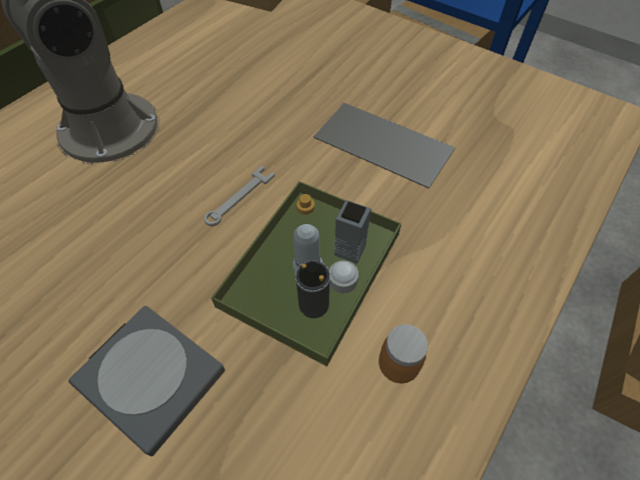

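```bash
python3 - <<'E'
import cv2
a=cv2.imread("pics/top0.png")[170:320,250:450]; cv2.imwrite("pics/topz.png",cv2.resize(a,None,fx=4,fy=4,interpolation=cv2.INTER_CUBIC))
a=cv2.imread("pics/scene0.png")[180:360,210:450]; cv2.imwrite("pics/scenez.png",cv2.resize(a,(800,600),interpolation=cv2.INTER_CUBIC))
E
```

```text
(no output)
```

View pics/topz.png

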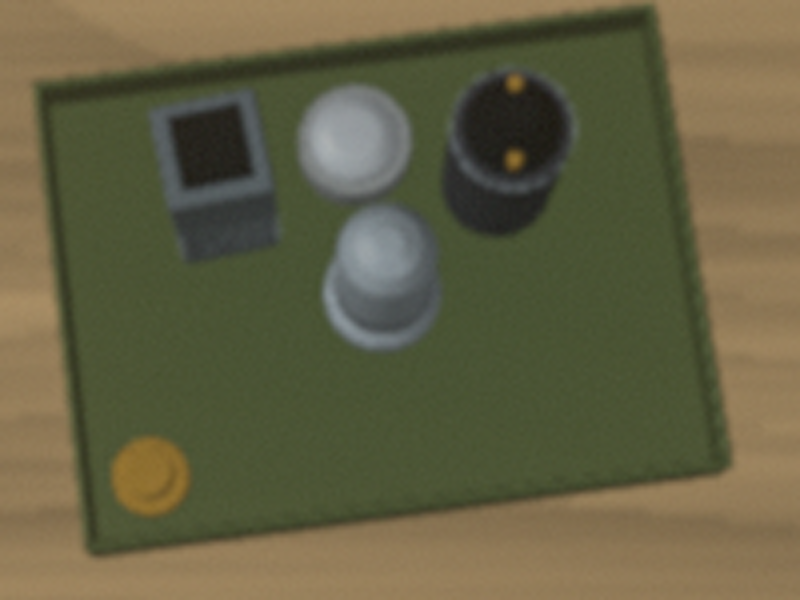

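View pics/scenez.png

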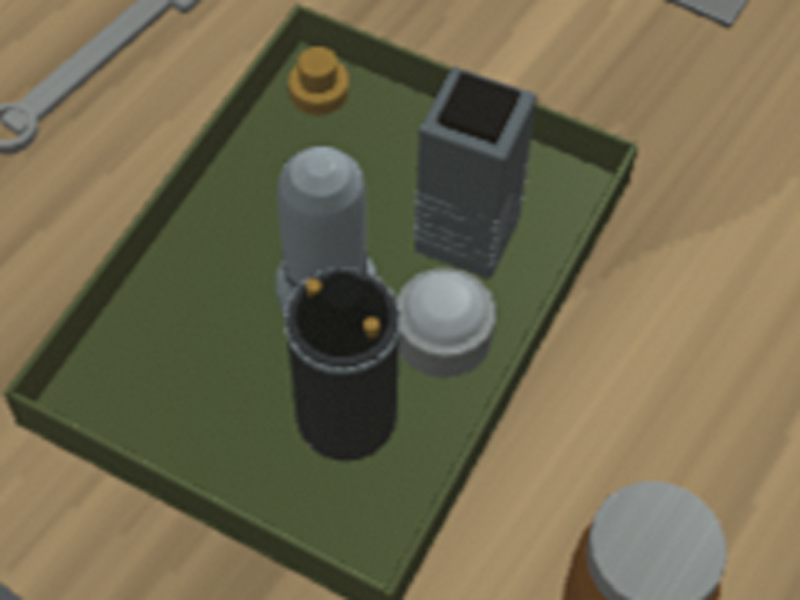

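Both pictures show the mat at left (top view, about 155,276), the tray in the middle and the scale at right (pan about 517,284). In the tray the regulator (303,214) is left of the lamp (339,207), the coil (376,209) is right, and the post (344,238) is in front. I'll fit poses from the edges I read in both views.

```bash
cat > fit.py <<'E'
import numpy as np, json
from scipy.optimize import least_squares
from station import vision
C={n:vision.calibration(n) for n in("scene","top")}
def proj(n,P):
    P=np.atleast_2d(P); c=C[n]; q=P@c["extrinsics"][:3,:3].T+c["extrinsics"][:3,3]
    q=q*[1,-1,-1]; u=q@c["mtx"].T; return u[:,:2]/u[:,2:]
def cyl(r,z0,z1):
    t=np.linspace(0,2*np.pi,121); return np.array([[r*np.cos(a),r*np.sin(a),z] for z in(z0,z1) for a in t])
M={"coil":np.vstack([cyl(.025,0,.1),cyl(.021,.1,.122)]),
 "regulator":np.array([[sx*.022,sy*.022,z] for sx in(-1,1) for sy in(-1,1) for z in(0,.108)]),
 "post_lamp":np.vstack([cyl(.026,0,.012),cyl(.021,.018,.09),cyl(.0105,.108,.108),cyl(.001,.112,.112),cyl(.018,.101,.101)]),
 "lamp":np.vstack([cyl(.025,0,.028),cyl(.001,.04,.04),cyl(.014,.036,.036)])}
def place(m,x,y,yaw=0,z=.004):
    c,s=np.cos(yaw),np.sin(yaw); return m@np.array([[c,-s,0],[s,c,0],[0,0,1]]).T+[x,y,z]
def ext(n,P):
    u=proj(n,P); return np.array([u[:,0].min(),u[:,0].max(),u[:,1].min(),u[:,1].max()])
E
cat > f1.py <<'E'
from fit import *
tz=lambda v,o:(v+.5)/4-.5+o
sz=lambda v,o:(v+.5)*.3-.5+o
def R(n,a):
    f,o=(tz,(250,170)) if n=="top" else (sz,(210,180))
    return [None if v is None else f(v,o[i//2]) for i,v in enumerate(a)]
obs={"coil":{"top":[444,578,66,236],"scene":[286,400,268,460]},
"regulator":{"top":[150,281,90,264],"scene":[414,537,70,275]},
"post_lamp":{"top":[323,441,203,351],"scene":[277,None,147,None]},
"lamp":{"top":[298,411,84,202],"scene":[None,495,268,376]}}
# tray, mat, pan
def corners(w,h,x,y,a,z): return place(np.array([[w,h,0],[w,-h,0],[-w,-h,0],[-w,h,0]])/2,x,y,a,z)
tr=np.array([[tz(a,250),tz(b,170)] for a,b in [(38,82),(652,8),(730,468),(90,553)]])
ma=np.array([[119,204],[190,200],[192,349],[119,353]],float)
for nm,w,h,z,o in(("tray",.21,.28,.034,tr),("mat",.27,.13,.004,ma)):
    r=least_squares(lambda p:(proj("top",corners(w,h,*p,z))-o).ravel(),[.5,0,0])
    print(nm,r.x[:2].round(4),np.degrees(r.x[2]).round(2),"res",r.fun.round(1))
    if nm=="tray":T=r.x
r=least_squares(lambda p:proj("top",[p[0],p[1],.04])[0]-[517,284.5],[.5,-.3]);print("pan",r.x.round(4))
for k,d in obs.items():
    for cams in(("top",),("scene",),("top","scene")):
        def f(p,yaw):
            out=[]
            for n in cams:
                e=ext(n,place(M[k],p[0],p[1],yaw)); out+=[e[i]-v for i,v in enumerate(R(n,d[n])) if v is not None]
            return out
        r=least_squares(lambda p:f(p,T[2]),[.55,0])
        c,s=np.cos(T[2]),np.sin(T[2]); dx,dy=r.x-T[:2]
        print(k,cams,r.x.round(4),"res",r.fun.round(1),"tray",np.round([c*dx+s*dy,-s*dx+c*dy],4))
E
python3 f1.py; python3 -c "
from station import robot
print(robot.current_eef_rot())"
```

```text
tray [ 0.5703 -0.0263] 7.59 res [-1.4  0.1  1.5 -1.2  1.4  0.5 -1.5  0.4]
mat [0.509  0.3087] 3.9 res [-0.  -0.6  0.3 -1.2  0.9  0.4 -1.2  1.2]
pan [ 0.4889 -0.3195]
coil ('top',) [ 0.6166 -0.0818] res [-0.1  0.1 -0.8  0.9] tray [ 0.0385 -0.0611]
coil ('scene',) [ 0.6216 -0.0841] res [-0.1  0.1 -3.4  3.5] tray [ 0.0432 -0.064 ]
coil ('top', 'scene') [ 0.6193 -0.0828] res [ 0.4  0.7 -2.5 -0.5 -0.8 -0.7 -4.8  2.1] tray [ 0.0411 -0.0625]
regulator ('top',) [0.6051 0.0421] res [ 0.5 -0.6  0.1 -0.2] tray [0.0435 0.0633]
regulator ('scene',) [0.6069 0.042 ] res [-1.   0.9 -2.5  2.4] tray [0.0453 0.0629]
regulator ('top', 'scene') [0.606  0.0422] res [ 0.5 -0.6 -0.4 -0.6 -1.3  0.4 -2.8  2. ] tray [0.0444 0.0632]
post_lamp ('top',) [ 0.5665 -0.0286] res [ 0.1 -0.1 -0.1  0.1] tray [-0.0041 -0.0018]
post_lamp ('scene',) [ 0.5679 -0.0283] res [-0. -0.] tray [-0.0026 -0.0017]
post_lamp ('top', 'scene') [ 0.567  -0.0285] res [-0.  -0.1 -0.4 -0.1 -0.5 -0.2] tray [-0.0036 -0.0017]
lamp ('top',) [ 0.6324 -0.0163] res [-0.   0.  -0.8  0.8] tray [0.0629 0.0018]
lamp ('scene',) [ 0.631  -0.0157] res [-0. -1.  1.] tray [0.0616 0.0025]
lamp ('top', 'scene') [ 0.6318 -0.016 ] res [-0.2 -0.1 -0.5  1.1  0.3 -0.7  1.3] tray [0.0623 0.0021]
[1.79997684e+02 1.58154880e-03 1.65347920e+02]
```

```bash
cat > ov.py <<'E'
from fit import *; import cv2,sys
P={"coil":(.6185,-.0825,0),"regulator":(.606,.0422,.1325),"post_lamp":(.567,-.0285,0),"lamp":(.6318,-.016,0)}
col={"coil":(0,255,255),"regulator":(255,255,0),"post_lamp":(255,0,255),"lamp":(0,0,255)}
def draw(n,src,dst,off,s):
    im=cv2.imread(src)[off[1]:off[1]+600//s,off[0]:off[0]+800//s]; im=cv2.resize(im,None,fx=s,fy=s,interpolation=cv2.INTER_CUBIC)
    for k,p in P.items():
        for z in sorted(set(M[k][:,2].round(4))):
            m=M[k][np.abs(M[k][:,2]-z)<1e-4]
            if k=="regulator": m=m[[0,1,3,2,0]]
            u=(proj(n,place(m,*p))-off+.5)*s-.5
            cv2.polylines(im,[u.round().astype(int)],False,col[k],1)
    cv2.imwrite(dst,im)
if __name__=="__main__":
    draw("scene","pics/scene0.png","pics/ov_s.png",(270,195),6); draw("top","pics/top0.png","pics/ov_t.png",(278,175),6)
E
python3 ov.py
```

```text
(no output)
```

View pics/ov_s.png

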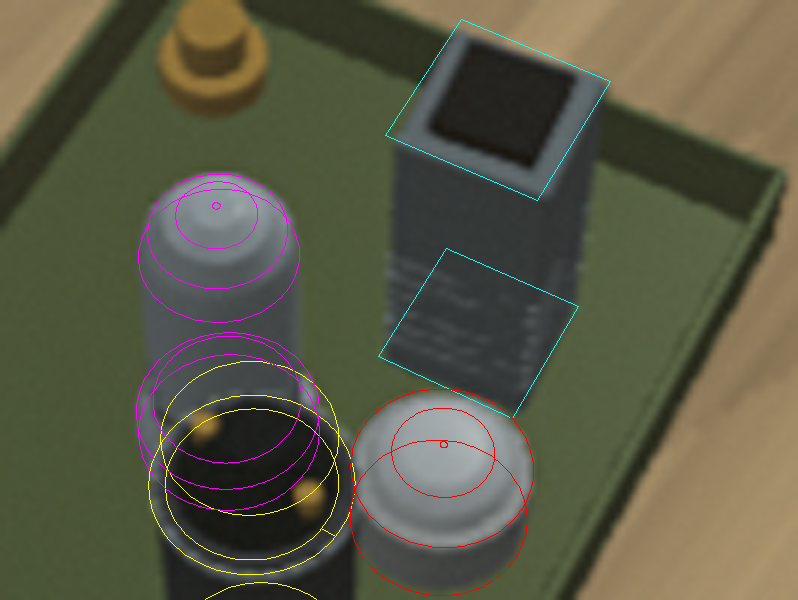

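View pics/ov_t.png

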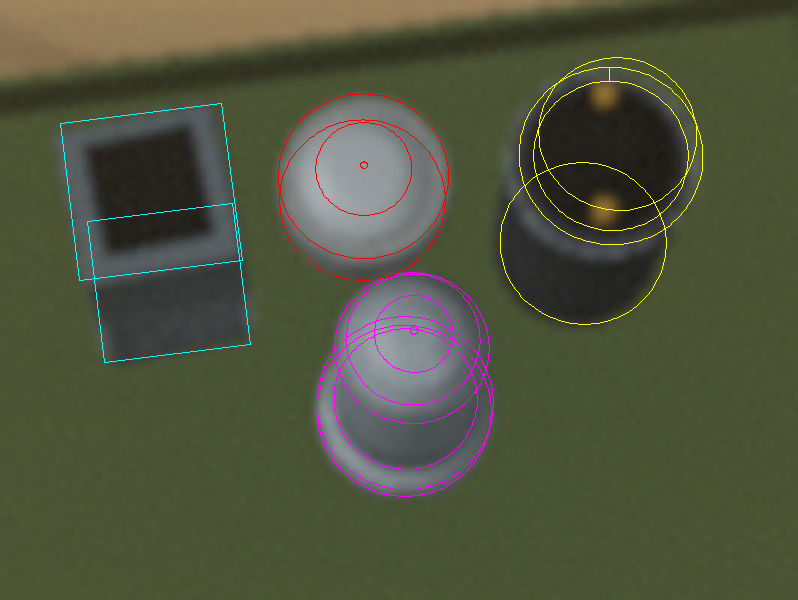

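The overlays agree with the pictures to about 2 mm. Next I'll cross-check the pan in the scene view, write the helpers, check IK for the whole plan and move the first part.

```bash
cat > h.py <<'E'
from station import robot, fingers, vision, workorder, recognise
import numpy as np, cv2
TY=180+7.6; MY=180+3.9
O=lambda yaw:[180,0,(yaw+180)%360-180]
mc=np.array([.509,.3087]); ma=np.radians(3.9)
mat=lambda d:mc+d*np.array([np.cos(ma),np.sin(ma)])
HOME={"coil":(.6175,-.0822),"regulator":(.606,.0422),"post_lamp":(.567,-.0285)}
MAT={"coil":mat(.085),"regulator":mat(0),"post_lamp":mat(-.085)}
GZ={"coil":.080,"regulator":.078,"post_lamp":.064}
LAMP=(.6318,-.016); PAN=(.4889,-.3195); UP=.22
def grab(xy,z,yaw,F):
    robot.line_to([*xy,UP],O(yaw),velocity=.25)
    robot.line_to([*xy,z],velocity=.15)
    fingers.gripper_to(0.0,F)
    print("gap",round(robot.current_finger_gap(),3))
    robot.line_to([*xy,z+.03],velocity=.08)
    robot.line_to([*xy,UP],velocity=.2)
    print("F",np.round(robot.current_contact_force(),1),"gap",round(robot.current_finger_gap(),3),"t",robot.current_time_s())
def put(xy,z,yaw):
    robot.line_to([*xy,UP],O(yaw),velocity=.25)
    robot.line_to([*xy,z+.025],velocity=.15)
    hit=robot.line_to([*xy,z-.001],velocity=.03,f_stop=3.0)
    print("touch",hit,np.round(robot.current_tool_pos(),4))
    fingers.gripper_to(1.0)
    robot.line_to([*xy,UP],velocity=.15)
    print("t",robot.current_time_s())
def snap(n,name):
    im=vision.grab_frame(n); cv2.imwrite(f"pics/{name}.png",im[:,:,::-1]); return im
E
python3 - <<'E'
from h import *; from fit import *
for xy,z,y in [(HOME[k],GZ[k],TY) for k in HOME]+[(MAT[k],GZ[k],MY) for k in MAT]+[(LAMP,.023,TY),(PAN,.06,180)]:
    print(xy, [None if q is None else np.round(q,0) for q in (robot.inverse_kinematics([*xy,zz],O(y)) for zz in(z,UP))])
g=cv2.imread("pics/scene0.png"); hsv=cv2.cvtColor(g,cv2.COLOR_BGR2GRAY)[300:460,60:240]
for th in(115,125,135):
    _,b=cv2.threshold(hsv,th,255,0); cs,_=cv2.findContours(b,0,2)
    for c in cs:
        if 4000<cv2.contourArea(c)<9000: print(th,cv2.fitEllipse(c),cv2.contourArea(c))
print("pred scene",proj("scene",[*PAN,.04])+[-60,-300])
g=cv2.cvtColor(cv2.imread("pics/top0.png"),cv2.COLOR_BGR2GRAY)[230:345,460:570]
for th in(115,125,135):
    _,b=cv2.threshold(g,th,255,0); cs,_=cv2.findContours(b,0,2)
    for c in cs:
        if 2500<cv2.contourArea(c)<7000: print(th,cv2.fitEllipse(c))
print("pred top",proj("top",[*PAN,.04])+[-460,-230])
E
```

```text
(0.6175, -0.0822) [array([-21.,  40.,  42.,  88., -28.,  63., 125.]), array([-25.,  35.,  52.,  78., -27.,  80., 124.])]
(0.606, 0.0422) [array([-25.,  35.,  28.,  91., -18.,  59., 106.]), array([-28.,  28.,  33.,  81., -15.,  76., 104.])]
(0.567, -0.0285) [array([-27.,  34.,  41.,  98., -26.,  57., 121.]), array([-31.,  25.,  46.,  88., -19.,  75., 115.])]
[0.59380316 0.3144813 ] [array([-37.,  39.,  12.,  78.,  -9.,  63.,  71.]), array([-37.,  34.,  14.,  68.,  -8.,  80.,  70.])]
[0.509  0.3087] [array([-41.,  31.,  11.,  92.,  -7.,  57.,  67.]), array([-42.,  24.,  13.,  82.,  -5.,  74.,  65.])]
[0.42419684 0.3029187 ] [array([-45.,  25.,  10., 105.,  -5.,  50.,  61.]), array([-47.,  15.,  11.,  94.,  -3.,  71.,  59.])]
(0.6318, -0.016) [array([-21.,  42.,  32.,  89., -25.,  57., 116.]), array([-25.,  32.,  41.,  76., -21.,  79., 113.])]
(0.4889, -0.3195) [array([ -3.,  41.,  52.,  96., -36.,  61., 150.]), array([ -9.,  35.,  66.,  85., -32.,  80., 148.])]
125 ((81.53350830078125, 71.04621887207031), (74.41622924804688, 93.82987976074219), 49.39681625366211) 5474.5
pred scene [[80.99094358 67.29719115]]
115 ((57.09539031982422, 54.216651916503906), (68.67659759521484, 73.28619384765625), 126.99581909179688)
125 ((57.74346160888672, 53.47761917114258), (64.79296875, 72.3372802734375), 132.28309631347656)
pred top [[56.99153503 54.51848155]]
```

```bash
python3 - <<'E'
import cv2
def z(n,o,w,h,d):
    a=cv2.imread(f"pics/{n}0.png")[o[1]:o[1]+h,o[0]:o[0]+w]; cv2.imwrite(f"pics/{d}.png",cv2.resize(a,None,fx=4,fy=4,interpolation=cv2.INTER_CUBIC))
z("scene",(55,300),190,150,"z1"); z("scene",(300,90),170,110,"z2"); z("top",(455,225),120,120,"z3"); z("top",(105,190),110,175*0+150,"z4")
E
```

```text
(no output)
```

View pics/z1.png

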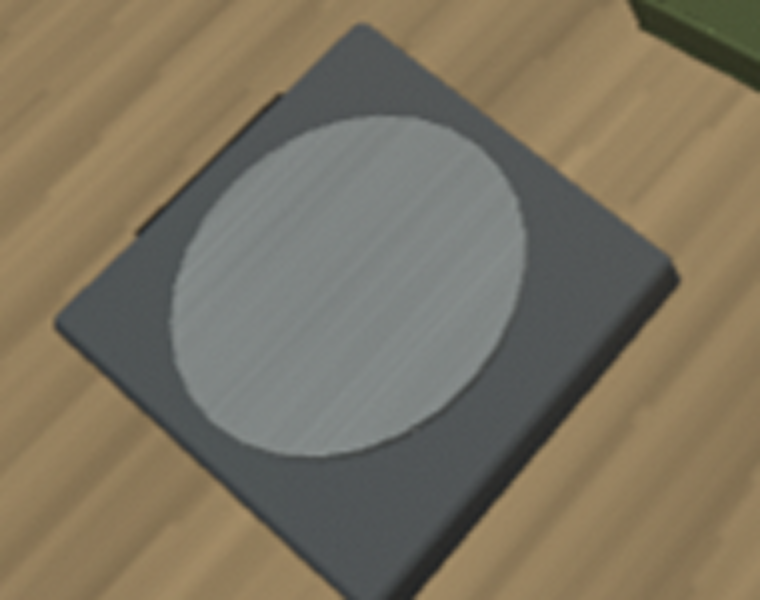

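View pics/z2.png

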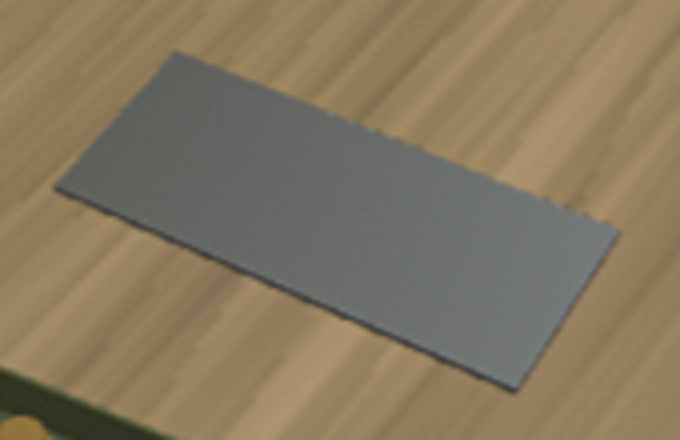

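View pics/z3.png

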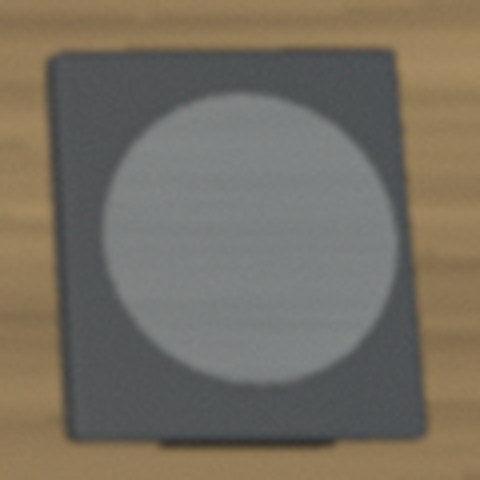

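View pics/z4.png

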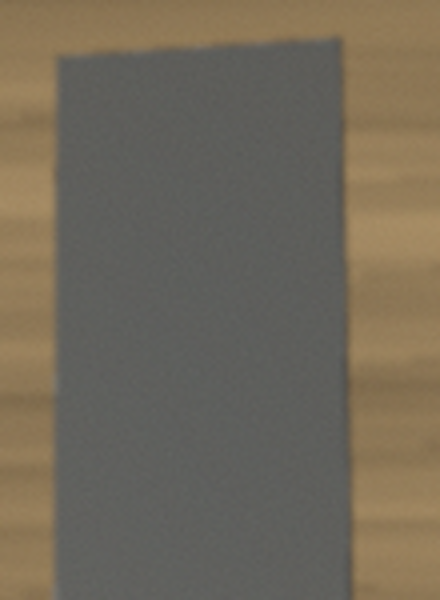

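```bash
cat > cal.py <<'E'
from fit import *
from scipy.spatial.transform import Rotation as Ro
q4=lambda L,o:[(None if a is None else ((a[0]+.5)/4-.5+o[0],(a[1]+.5)/4-.5+o[1])) for a in L]
q3=lambda L,o:[(None if a is None else ((a[0]+.5)*.3-.5+o[0],(a[1]+.5)*.3-.5+o[1])) for a in L]
# corner order ++ +- -- -+
OB={"top":{"tray":q4([(38,82),(652,8),(730,468),(90,553)],(250,170)),
 "mat":q4([(56,58),(342,38),None,None],(105,190))[:2]+[(192.5,349.5),(119,353)],
 "scale":q4([(47,52),(397,49),(430,440),(67,442)],(455,225)),"pan":q4([(250,239)],(455,225))},
"scene":{"tray":q3([(636,150),None,(8,397),(300,8)],(210,180)),
 "mat":q4([(620,232),(516,388),(55,187),(175,50)],(300,90)),
 "scale":q4([(677,262),None,(53,322),(363,20)],(55,300)),"pan":q4([(348.5,285.5)],(55,300))}}
S={"tray":(.21,.28,.034),"mat":(.27,.13,.004),"scale":(.17,.15,.026)}
def pj(n,P,k,d):
    c=C[n]; P=np.atleast_2d(P); q=P@c["extrinsics"][:3,:3].T+c["extrinsics"][:3,3]
    q=Ro.from_rotvec(d[:3]).apply(q)+d[3:6]; q=q*[1,-1,-1]; x=q[:,:2]/q[:,2:]
    x=x*(1+k*(x**2).sum(1))[:,None]; m=c["mtx"]; return x*m[0,0]+m[:2,2]
def unpack(p,mode):
    K={"top":p[9],"scene":p[10]}; D={"top":p[11:17]*1e-2,"scene":p[17:23]*1e-2}
    return K,D
def res(p,mode,det=False):
    K,D=unpack(p,mode); out=[];lab=[]
    for n in OB:
        for i,nm in enumerate(("tray","mat","scale")):
            w,h,z=S[nm]; P=place(np.array([[w,h,0],[w,-h,0],[-w,-h,0],[-w,h,0]])/2,*p[3*i:3*i+3],z)
            u=pj(n,P,K[n],D[n])
            for a,o in zip(u,OB[n][nm]):
                if o is not None: out+=list(a-o);lab.append((n,nm))
        out+=list(2*(pj(n,[p[6],p[7],.04],K[n],D[n])[0]-OB[n]["pan"][0]))
    out=list(np.array(out)/1.0)
    out+=list(p[9:11]*(5 if mode&1 else 1e5)); out+=list(p[11:]*(np.tile([3,3,3,5,5,5],2) if mode&2 else 1e5))
    return np.array(out)
if __name__=="__main__":
  for mode in range(4):
    p0=np.zeros(23);p0[:9]=[.57,-.026,.13,.509,.309,.07,.489,-.32,0]
    r=least_squares(res,p0,args=(mode,))
    print(mode,"cost",r.cost.round(2),r.x[:9].round(4),"k",r.x[9:11].round(3)); print(r.x[11:].round(2))
    np.save(f"cal{mode}.npy",r.x)
E
python3 cal.py
```

```text
0 cost 49.69 [ 0.5725 -0.0268  0.1327  0.5098  0.3086  0.07    0.4916 -0.3204  0.0038] k [-0. -0.]
[-0.  0. -0. -0. -0. -0. -0. -0.  0.  0. -0. -0.]
1 cost 47.22 [ 0.5725 -0.0269  0.1327  0.5095  0.3097  0.0694  0.4913 -0.3216  0.005 ] k [-0.036 -0.015]
[-0.  0. -0. -0. -0. -0. -0. -0.  0.  0. -0. -0.]
2 cost 19.58 [ 0.5734 -0.0266  0.133   0.5106  0.3096  0.0706  0.4917 -0.3206  0.0045] k [-0. -0.]
[-0.17  0.   -0.09 -0.03 -0.07 -0.32 -0.08 -0.05  0.17 -0.01 -0.13 -0.13]
3 cost 18.08 [ 0.5738 -0.0267  0.1331  0.5107  0.3102  0.0705  0.4919 -0.3216  0.0063] k [-0.026 -0.018]
[-0.2   0.01 -0.11 -0.03 -0.08 -0.24 -0.1  -0.    0.14  0.01 -0.1  -0.06]
```

```bash
cat > f2.py <<'E'
import cal; from cal import *
p=np.load("cal2.npy"); K,D=unpack(p,2)
import fit
def proj2(n,P): return pj(n,P,K[n],D[n])
fit.proj=proj2
if __name__=="__main__":
    src=open("f1.py").read().replace("from fit import *","from fit import *\nproj=__import__('fit').proj").replace('(.021,.1,.122)','(.0185,.1,.122)')
    exec(src)
E
sed -i 's/M={"coil":np.vstack(\[cyl(.025,0,.1),cyl(.021/M={"coil":np.vstack([cyl(.025,0,.1),cyl(.017/' fit.py
python3 f2.py
```

```text
tray [ 0.5728 -0.0268] 7.64 res [-1.   0.3  1.2 -0.9  1.1  0.3 -1.2  0.1]
mat [0.511  0.3094] 3.96 res [ 0.1 -0.3  0.2 -0.9  0.8  0.1 -1.1  1. ]
pan [ 0.4914 -0.3211]
coil ('top',) [ 0.6208 -0.0824] res [-0.1  0.1 -0.1  0.1] tray [ 0.0402 -0.0616]
coil ('scene',) [ 0.6189 -0.0811] res [-0.   0.  -2.2  2.3] tray [ 0.0385 -0.06  ]
coil ('top', 'scene') [ 0.6198 -0.0818] res [-0.4 -0.3  0.5  0.7  0.1  0.2 -1.6  2.9] tray [ 0.0392 -0.0608]
regulator ('top',) [0.6077 0.042 ] res [ 0.6 -0.6  0.2 -0.2] tray [0.0437 0.0635]
regulator ('scene',) [0.6055 0.0438] res [-0.8  0.7 -2.4  2.3] tray [0.0418 0.0655]
regulator ('top', 'scene') [0.6067 0.0427] res [ 0.2 -1.   0.8  0.4 -0.6  1.  -1.6  3. ] tray [0.0428 0.0643]
post_lamp ('top',) [ 0.569  -0.0291] res [ 0.1 -0.1 -0.1  0.1] tray [-0.0041 -0.0018]
post_lamp ('scene',) [ 0.5661 -0.0267] res [ 0. -0.] tray [-0.0067  0.001 ]
post_lamp ('top', 'scene') [ 0.5682 -0.0284] res [-0.3 -0.5  0.4  0.6  0.3  1.3] tray [-0.0048 -0.001 ]
lamp ('top',) [ 0.6352 -0.0166] res [ 0.  -0.  -0.7  0.7] tray [0.0632 0.0018]
lamp ('scene',) [ 0.6297 -0.0142] res [-0.  -1.   0.9] tray [0.0581 0.0049]
lamp ('top', 'scene') [ 0.6327 -0.0153] res [-0.7 -0.7  0.6  2.1  1.1  0.4  2.4] tray [0.0609 0.0033]
```

```bash
sed -i 's/^mc=.*/mc=np.array([.5108,.3095]); ma=np.radians(4.0)/; s/^HOME=.*/HOME={"coil":(.6195,-.082),"regulator":(.6067,.0425),"post_lamp":(.568,-.0285)}/; s/^LAMP=.*/LAMP=(.633,-.0157); PAN=(.4915,-.3207); UP=.22/' h.py
python3 - <<'E'
from h import *
robot.move_to([*HOME["coil"],UP],O(TY))
print(robot.current_time_s(),robot.current_tool_pos(),robot.current_joint_positions())
snap("top","a1");snap("scene","a1s")
E
```

```text
3.85 [ 0.61972923 -0.08058285  0.21979372] [-25.28945745  34.78407372  51.94315685  77.83954436 -27.16330171
  80.2006954  123.80517316]
```

View pics/a1s.png

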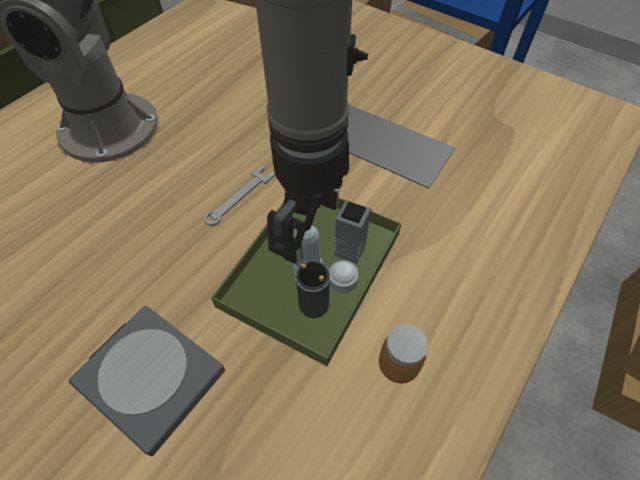

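The gripper hangs over the coil (scene 313,290) with the jaws across the tray. Picking the coil.

```bash
python3 - <<'E'
from h import *
k="coil"; xy=HOME[k]; z=GZ[k]
robot.line_to([*xy,z],O(TY),velocity=.15); robot.pause(.2)
print(robot.current_tool_pos(),np.round(robot.current_contact_force(),1))
fingers.gripper_to(0.0,40); print(robot.current_finger_gap(),robot.current_tool_pos(),np.round(robot.current_contact_force(),1))
snap("scene","a2s")
robot.line_to([*xy,z+.03],velocity=.08); snap("scene","a3s"); print(robot.current_finger_gap(),np.round(robot.current_contact_force(),1),robot.current_time_s())
E
```

```text
[ 0.6201687  -0.08215763  0.08104601] [ 0.3 -0.3 -0.1]
0.5781705522369553 [ 0.61968907 -0.08119578  0.08036796] [-0.7  1.6  2.8]
0.576138622675995 [ 0.2  0.6 -4.9] 6.275
```

View pics/a3s.png

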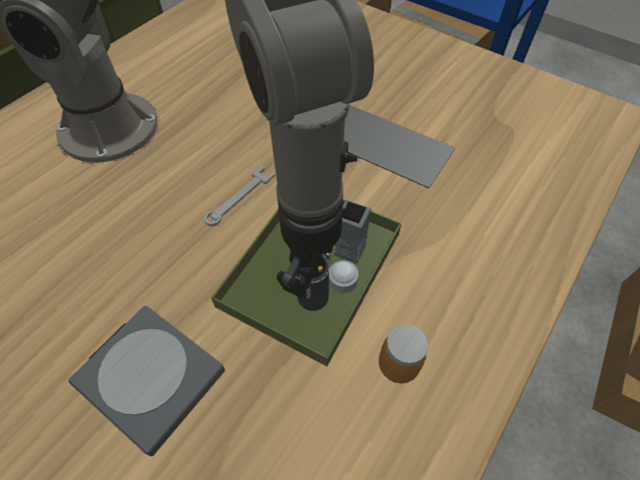

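The coil is held upright and clear of the floor. Next: place it on the mat and look.

```bash
sed -i 's/    hit=robot/    robot.pause(.2)\n    hit=robot/; s/    fingers.gripper_to(0.0,F)/    robot.pause(.2); print("at",np.round(robot.current_tool_pos(),4))\n    fingers.gripper_to(0.0,F)/' h.py
python3 - <<'E'
from h import *
k="coil"
robot.line_to([*HOME[k],UP],velocity=.2)
put(MAT[k],GZ[k],MY)
robot.line_to([*HOME["regulator"],UP],O(TY),velocity=.25)
snap("top","b1");snap("scene","b1s")
E
```

```text
touch True [0.5951 0.3154 0.0804]
t 12.1417
```

View pics/b1.png

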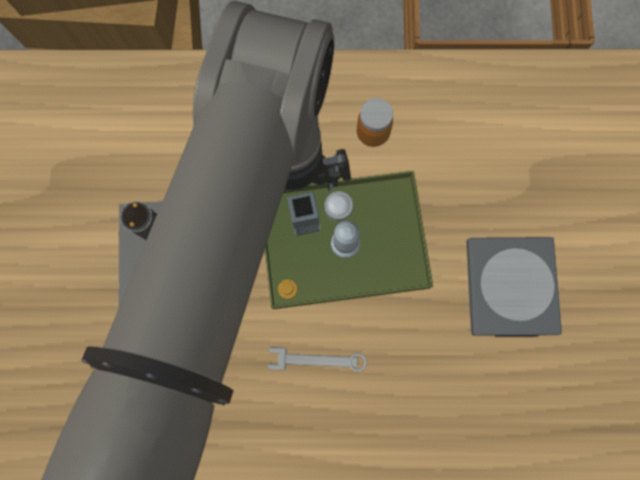

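View pics/b1s.png

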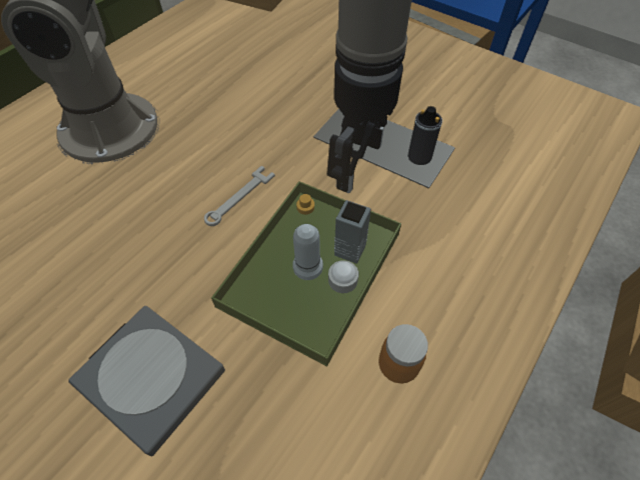

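The coil stands upright on the mat (scene 425,140) and the tray items have not moved. Now the regulator, then the post.

```bash
python3 - <<'E'
from h import *
k="regulator"
grab(HOME[k],GZ[k],TY,40)
snap("scene","c0s")
put(MAT[k],GZ[k],MY)
robot.line_to([*HOME["post_lamp"],UP],O(TY),velocity=.25)
snap("scene","c1s")
E
```

```text
at [0.6074 0.0425 0.079 ]
gap 0.523
F [-1.  -0.4 -3.9] gap 0.525 t 16.725
touch True [0.5103 0.3094 0.0782]
t 21.55
```

View pics/c1s.png

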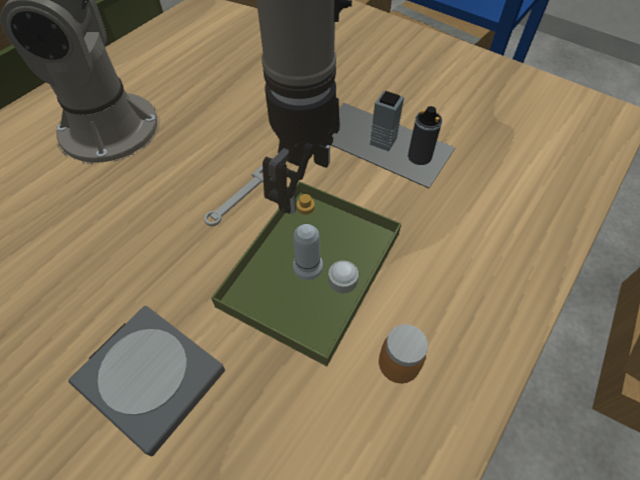

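The regulator (scene 387,120) stands upright beside the coil. Now the post.

```bash
python3 - <<'E'
from h import *
k="post_lamp"
grab(HOME[k],GZ[k],TY,40)
put(MAT[k],GZ[k],MY)
robot.line_to([*PAN,UP],O(180),velocity=.25)
snap("scene","d1s");snap("top","d1")
print(robot.current_time_s())
E
```

```text
at [ 0.5686 -0.0286  0.0649]
gap 0.477
F [-0.9  0.1 -4. ] gap 0.479 t 26.55
touch True [0.4255 0.3034 0.0641]
t 31.85
34.6083
```

View pics/d1s.png

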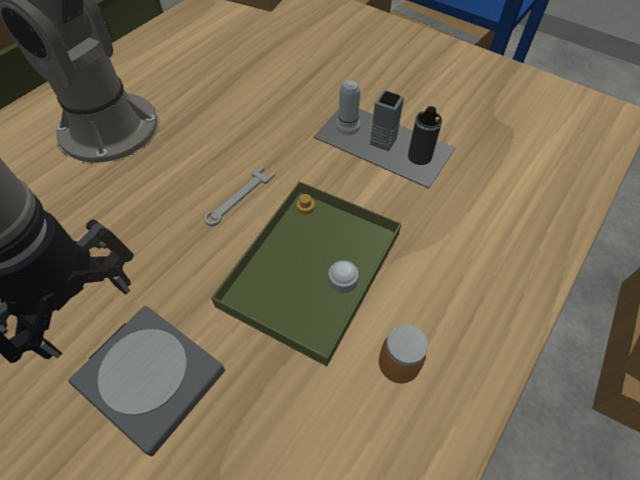

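View pics/d1.png

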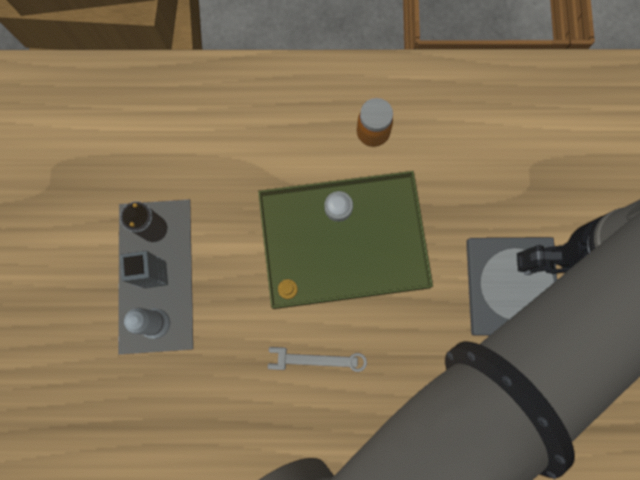

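All three tall parts stand on the mat (top view: 137,217; 140,268; 147,322) and the lamp is now free. Picking the lamp.

```bash
python3 - <<'E'
from h import *
robot.line_to([*LAMP,UP],O(TY),velocity=.25)
robot.line_to([*LAMP,.06],velocity=.15)
print("hit",robot.line_to([*LAMP,.023],velocity=.05,f_stop=4)); robot.pause(.2)
print(np.round(robot.current_tool_pos(),4),np.round(robot.current_contact_force(),1))
fingers.gripper_to(0.0,30); print(robot.current_finger_gap(),np.round(robot.current_contact_force(),1))
robot.line_to([*LAMP,.07],velocity=.08); print(robot.current_finger_gap(),np.round(robot.current_contact_force(),1))
snap("scene","e1s"); print(robot.current_time_s())
E
```

```text
hit False
[ 0.6333 -0.0158  0.0234] [ 0.1  0.  -0.9]
0.5732425207614469 [-1.3  0.6  1.6]
0.5710312297385067 [ 0.3  0.1 -1.3]
39.6333
```

View pics/e1s.png

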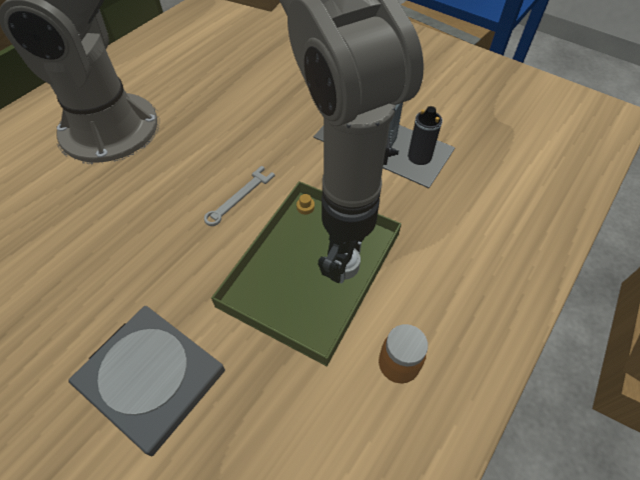

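The lamp is held (gap 48.6 mm, scene 345,262). Placing it on the pan.

```bash
python3 - <<'E'
from h import *
robot.line_to([*LAMP,.15],velocity=.15)
robot.line_to([*PAN,.15],O(TY),velocity=.2)
put(PAN,.059,TY)
robot.line_to([*MAT["post_lamp"],UP],O(MY),velocity=.25)
snap("scene","f1s");snap("top","f1"); print(robot.current_time_s())
E
python3 - <<'E'
import cv2,numpy as np
a=cv2.imread("pics/f1.png")[225:345,455:575];b=cv2.imread("pics/f1s.png")[300:450,55:255]
a=cv2.resize(a,(480,480),interpolation=2);b=cv2.resize(b,(640,480),interpolation=2)
cv2.imwrite("pics/f2.png",cv2.resize(np.hstack([a,b]),(800,343)))
E
```

```text
touch True [ 0.4912 -0.3204  0.0593]
t 46.2917
49.05
```

View pics/f2.png

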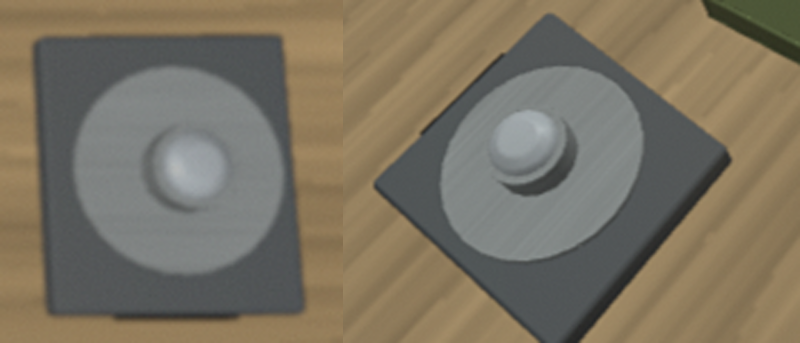

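View pics/f1s.png

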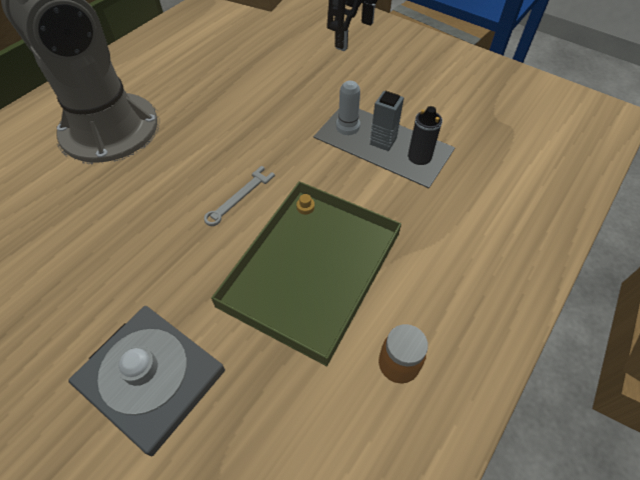

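```bash
python3 - <<'E'
from f2 import *; import fit,cv2
E=fit.ext
pan=cyl(.062,0,0); 
def ld(n,xy): return place(M["lamp"],*xy,0,.04)
for n,f,o in(("top","f1",(455,225)),("scene","f1s",(60,305))):
    w,h=(120,120) if n=="top" else (150,110)
    s=5; im=cv2.imread(f"pics/{f}.png")[o[1]:o[1]+h,o[0]:o[0]+w]; im=cv2.resize(im,None,fx=s,fy=s,interpolation=cv2.INTER_CUBIC)
    def dr(P,c):
        u=(fit.proj(n,P)-o+.5)*s-.5; cv2.polylines(im,[u.round().astype(int)],False,c,1)
    dr(place(pan,.4915,-.3207,0,.04)[:121],(0,255,0))
    L=place(M["lamp"],.4915,-.3207,0,.04); dr(L[:121],(0,0,255)); dr(L[121:242],(255,0,255))
    cv2.imwrite(f"pics/g_{n}.png",im)
E
```

```text
(no output)
```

View pics/g_top.png

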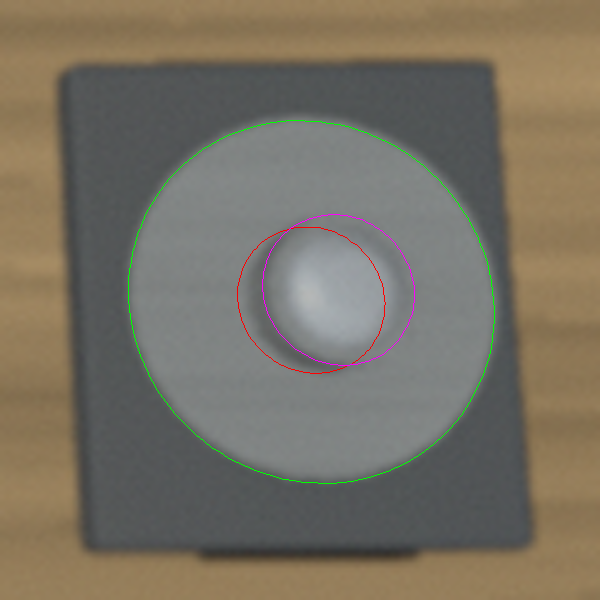

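View pics/g_scene.png

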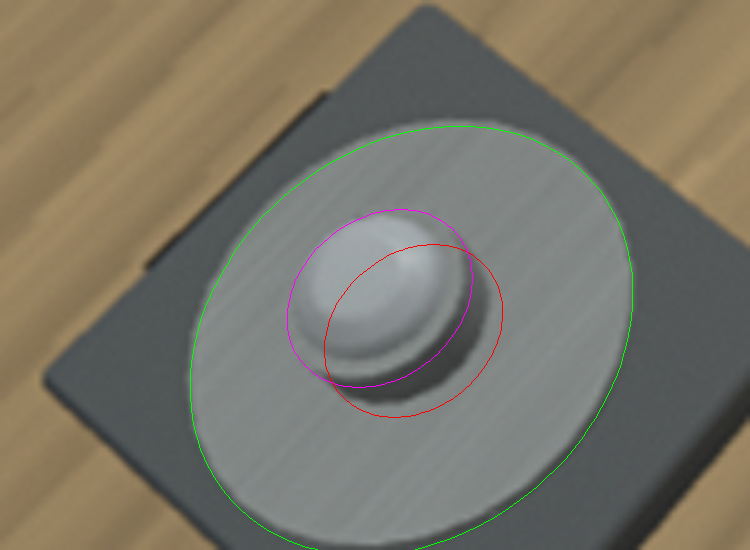

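The lamp stands lens-up, within about 2 mm of the pan's middle in both views. Now the post goes back; then I compare with the first picture.

```bash
python3 - <<'E'
from h import *
k="post_lamp"
grab(MAT[k],GZ[k],MY,40)
put(HOME[k],GZ[k],TY)
robot.line_to([*MAT["regulator"],UP],O(MY),velocity=.25)
snap("scene","i1s");snap("top","i1"); print(robot.current_time_s())
E
cat > cmp.py <<'E'
import cv2,numpy as np,sys
from f2 import *; import fit
H={"coil":(.6195,-.082),"regulator":(.6067,.0425),"post_lamp":(.568,-.0285)}
def shift(f0,f1,n,k,skip=0,crop=None):
    a=cv2.imread(f0);b=cv2.imread(f1)
    e=fit.ext(n,place(M[k],*H[k],.133 if k=="regulator" else 0)); 
    if crop: e=np.array(crop)
    x0,x1,y0,y1=e.round().astype(int); 
    t=a[y0:y1+1,x0:x1+1]; m=6; t=t.astype(np.float32)
    best=None; s=8
    tb=cv2.resize(t,None,fx=s,fy=s,interpolation=cv2.INTER_CUBIC)
    w=cv2.resize(b[y0-m:y1+1+m,x0-m:x1+1+m].astype(np.float32),None,fx=s,fy=s,interpolation=cv2.INTER_CUBIC)
    r=cv2.matchTemplate(w,tb,cv2.TM_CCOEFF_NORMED); _,v,_,l=cv2.minMaxLoc(r)
    du=np.array(l)/s-m
    z=.06; p=np.array([*H[k],z]); J=np.stack([(fit.proj(n,p+d)-fit.proj(n,p))[0]/.001 for d in(np.array([.001,0,0]),np.array([0,.001,0]))],1)
    return du,np.linalg.solve(J,du)*1000,v
if __name__=="__main__":
    for k in sys.argv[2:]:
        for n,sf in(("top",""),("scene","s")): print(k,n,*[np.round(q,2) for q in shift(f"pics/{n}0.png",f"pics/{sys.argv[1]}{sf}.png",n,k)])
E
python3 cmp.py i1 post_lamp
```

```text
at [0.4265 0.3039 0.0648]
gap 0.484
F [ 0.4 -0.9 -2.9] gap 0.478 t 52.475
touch True [ 0.5675 -0.0284  0.0642]
t 57.7667
59.3917
post_lamp top [0.25 0.75] [-1.3  -0.42] 1.0
post_lamp scene [-0.75 -0.25] [-1.28 -0.33] 0.71
```

View pics/i1s.png

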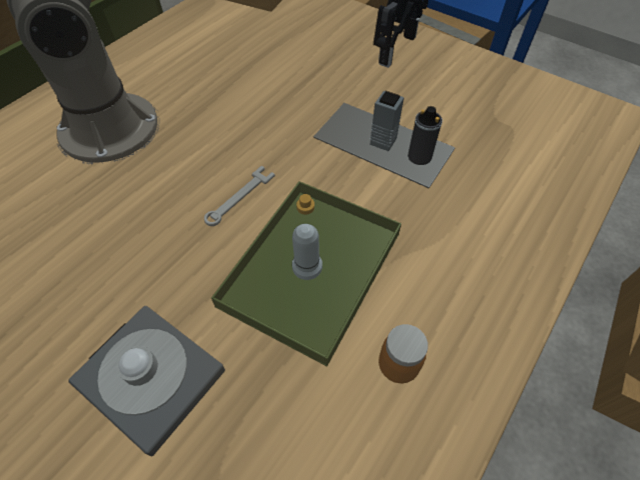

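View pics/i1.png

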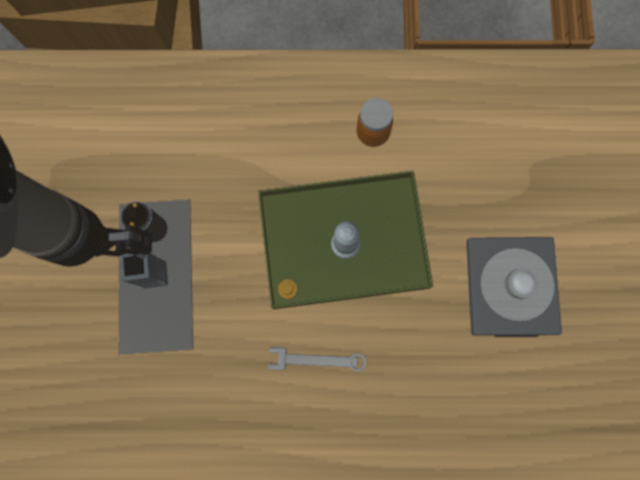

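The post is back within 1.4 mm (the two views agree: -1.3, -0.4 mm). Regulator and coil go next, with a +1 mm x trim for the same lag.

```bash
python3 - <<'E'
from h import *
for k in("regulator","coil"):
    grab(MAT[k],GZ[k],MY,40)
    put((HOME[k][0]+.001,HOME[k][1]),GZ[k],TY)
    robot.line_to([*(MAT["coil"] if k=="regulator" else (.45,.25)),.25],O(MY),velocity=.25)
    snap("scene","j_"+k+"s");snap("top","j_"+k); print(robot.current_time_s())
E
python3 cmp.py j_regulator regulator; python3 cmp.py j_coil coil regulator post_lamp
```

```text
at [0.5114 0.3098 0.079 ]
gap 0.519
F [ 0.1  1.  -4.7] gap 0.52 t 62.6333
touch True [0.6072 0.0426 0.0783]
t 67.4083
68.7583
at [0.5962 0.3156 0.0811]
gap 0.578
F [ 0.   0.3 -5.1] gap 0.571 t 71.9583
touch True [ 0.62   -0.0818  0.0803]
t 77.1167
78.8667
regulator top [0.25 0.  ] [ 0.   -0.43] 0.99
regulator scene [-0.12  0.25] [ 0.12 -0.55] 0.87
coil top [0.88 0.12] [-0.22 -1.5 ] 0.99
coil scene [-0.75  0.62] [-0.29 -1.54] 0.97
regulator top [0.25 0.  ] [ 0.   -0.43] 0.99
regulator scene [-0.12  0.25] [ 0.12 -0.55] 0.87
post_lamp top [0.25 0.75] [-1.3  -0.42] 1.0
post_lamp scene [-0.75  0.25] [-0.7 -1.1] 0.99
```

View pics/j_coils.png

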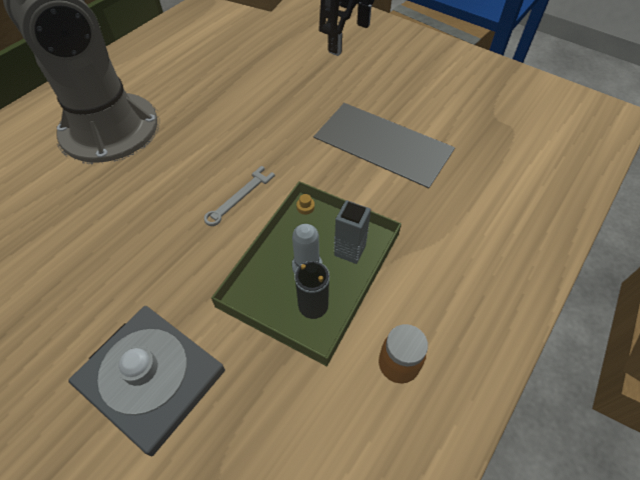

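View pics/j_coil.png

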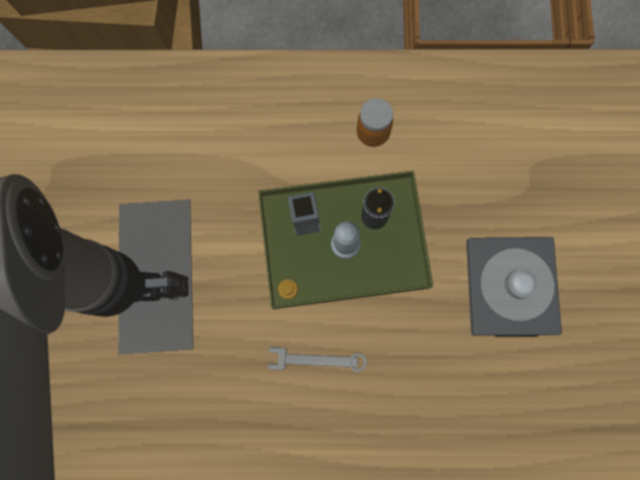

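All parts stand upright within 1.6 mm of where they started, the lamp is on the pan, and the fitting, wrench and jar look unmoved. Handing in.

```bash
python3 -c "
from station import robot,workorder
robot.pause(.5); print(robot.current_time_s(),robot.current_contact_force().round(1)); print(workorder.close_job())"
```

```text
79.3667 [0.4 0.2 0.5]
the job is handed in; nothing more can be done
None
```

The job is done in the order asked and was handed in at 79 s. I stood the coil, regulator and post on the mat, then set the lamp lens-up on the scale pan. After that I put the post, regulator and coil back in the tray.

**Tall parts:** comparing the first and last pictures, all three are upright. The regulator is about 0.5 mm off its old spot, and the coil about 1.5 mm.
- The post is about 1.3 mm off. The two cameras agree on that distance but differ by about 0.9 mm on its direction.

**Lamp:** it sits within about 2 mm of the pan's middle. In the pictures it looks slightly smaller than the stated size, and the tall parts slightly shorter.

**Camera calibration:** the cameras first disagreed by 4 pixels on the pan, so I corrected their poses by a few millimetres using the tray, mat and scale outlines.

**Other things:** the fitting, wrench and jar look unmoved in the final pictures. I saw no unusual forces, and the gripper ended clear of everything.

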